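# Pull the fuse and open the lubrication pump's filler

## Robot

A 6-joint arm with a two-finger parallel gripper is mounted at the origin on the work surface. World frame = base frame: x ahead of the robot, y to its left, z up, the work surface at z = 0. Lengths are in m, angles in rad, forces in N, time in s.
With the tool pointing down it reaches from about 0.35 to 0.725 m from the base axis. Payload 4.3 kg.
Tool frame: the origin (TCP) lies midway between the tips of the shut fingers; the grasp point (between the pads) lies 19 mm behind it; y points along the fingers, x is the direction in which the jaws open and shut, and the axes are right-handed (so a half turn about y gives the same grasp; the last joint's range is limited). The gripper opens to 85 mm and grips with 20 to 120 N. Pads are 22 mm wide; open, the fingers measure 114 mm over their backs; the gripper's body (76 mm by 85 mm) begins 54 mm behind the grasp point. The pads swing forward as they close: fully open they stand 13 mm farther back than shut.
Start: joints at [0.994, 0.377, 0.081, 1.274, 0, 1.46], TCP at [0.259, 0.514, 0.231] pointing down, gripper open.
Joint ranges: [-2.72, 2.72], [-0.84, 1.66], [-1.02, 1.22], [-1.77, 2.12], [-1.37, 1.28], [-3.14, 3.14]. Speed limits (rad/s): [2.57, 2.57, 3.14, 3.14, 3.14, 3.14].

## Interface

Orientations are given as a rotation vector (axis times angle).
In Python, from cell import arm, optics gives the robot as it stands.
- The arm moves only by the tool jog_arm, never from a script. Its argument "targets" is a list that holds one entry, the list of rows, each a list of 5 numbers: the shift along the tool's x, y, z in cm, then the turn about the tool's y in degrees, then the finger opening in cm, from 0 to 8.54. A call has 1 to 10 rows; each row shifts and turns the commanded pose from where the row before left it, along the tool's axes as they then stand; what a row does not reach is not made up. A row lasts 1/12 s, in which the tool goes at most 41.7 mm and 7.16 degrees, less where a joint would pass 70% of its speed; a pose out of reach is approached as far as the arm can. A call is refused whole if a number of a shift passes 4.17 or a number of a turn 7.16, either way. A call with a gripper value outside its range is refused whole. The fingers move at their own pace and stop on an object; the grip force is fixed at half the most. Time passes only in rows, so rows that do not move let the fingers close. It gives the time, the measured TCP pose, the force and the opening at its end, in the units of the state.
- arm.get_obs(): the state, without advancing time (a new reading comes with each control period).
- optics.camera(name): name is "side" or "top"; returns the picture (400x640x3 uint8, red, green, blue); there is no depth.
- optics.camera_model(name): a dict with "camera_matrix" (3x3 intrinsics, pixels), "camera_from_world" (4x4, takes a point from world to camera coordinates). Camera axes: x right, y down, z forward; pixel columns grow to the right and rows downward; lengths in m; the calibration is good to about 2 mm. A picture is of the moment at which its call begins. camera_model takes no time and is no camera call.
- arm.close_job(): hands the job in, once; it reports no verdict.
The state is a dict: "time": time; "qpos": joint angles; "dq": joint speeds; "tau": joint torques, N m; "ee_pos": TCP position; "tcp_rot": TCP orientation; "force": force on the tool from outside, world axes, zero at the start; "torque": the same for the moment, N m; "width": finger opening in m.
Only numpy, scipy, OpenCV 4.12 (cv2) and the standard library are available. Lean on these libraries where they do the work, as an engineer would, in place of code of your own. Each camera call takes 0.05 s, during which the arm holds its last target.

## Task

The lubrication pump on the test stand is to be topped up: first isolate the stand by pulling its blade fuse straight out of the holder and laying it in the steel parts tray. Then unscrew the pump's tight filler cap (counter-clockwise) until its thread lets go and only then lift it off, with the pump staying seated in its cradle, and leave everything else on the bench where it is. Finish while still holding the cap: keep it level, straight over the open filler neck and just clear of it (about 2 cm), so that it drips back into the pump; do not put it down or let it go.

Things in the scene. Friction and masses are not known exactly. Their poses are not given: they have to be found in the camera images.
- fuse_center (a point): off-white blade fuse upright in its holder on the stand's grey control box: head 9 x 30 x 24 mm (x, y, z), below it two steel blades 14 mm long, 38 mm tall in all, 20 g. The point is its middle, 19 mm below the top of the head. x is the thin way (pinch the head along x), z up. A sprung detent holds the blades: 8 to 16 N straight up pulls it free
- fuse_socket (a point): middle of the top face of the black fuse holder (20 x 40 mm, 20 mm tall, on the control box), 107 mm above the bench. The seated fuse's head rests on it, the fuse's middle 5 mm above this point; the blades are clear of it once the fuse has risen 14 mm. Fixed to the stand
- tray: open flat steel parts tray, 170 x 130 mm (x, y) outside, 18 mm high, walls 3 mm, floor 3 mm thick, fixed on the bench to the left or right of the stand. Origin: centre of its underside, z up
- cap_center (a point): round black ribbed filler cap on the pump, diameter 56 mm, 31 mm tall, 85 g. The point is on its axis, half-way up; x along the white mark on its top, z up. Its upper 14 mm are the firm part to grip. Screwed down, its lower edge is 2 mm above the flat lid, the point 3.5 mm above neck. A sprung seal makes it tight: up to 0.6 N m to turn; it pushes the cap up with 24 N, fading out over 4 mm
- neck (a point): middle of the rim of the filler neck, 14 mm above the lid, 178 mm above the bench; z up, x as the pump's. Coarse lug thread: the cap comes free when its x axis is 72 to 110 degrees counter-clockwise (from above) of this x (best 91: the white marks on cap and lid line up); it starts at 8 to 28, so turning it by 65 to 82 degrees always frees it. Lifted before that, it takes the pump along
- pump: central lubrication pump, about 3 kg, loose but braced against turning by the cradle of the stand (nothing holds it down): square grey base 116 x 116 x 62 mm, clear reservoir of diameter 112 mm, grey lid of diameter 118 mm whose flat top is 152 mm above the origin. Origin: centre of its underside, on the neck's axis; z up
- stand: fixed test stand: plate 200 x 310 x 12 mm (x, y, z), pump in the cradle 80 mm to -y, control box with the fuse holder 90 mm to +y (box 110 x 100 mm, its top 87 mm above the bench). Origin: centre of the plate's underside
- carton: bystander: cardboard box, 130 x 130 x 110 mm, on the side of the stand where the tray is not
- oil_filter: bystander: white spin-on filter, diameter 93 mm, 140 mm tall, behind the stand
- spray_can: bystander: spray can, diameter 66 mm, 200 mm tall, behind the stand
- grease_cartridge: bystander: standing grease cartridge, diameter 56 mm, 224 mm tall, at the left
- wrench: bystander: spanner 200 mm long lying flat near the robot
- bearing: bystander: ball bearing, diameter 72 mm, 20 mm thick, lying flat
- tape: bystander: roll of tape, diameter 100 mm, 48 mm tall
- brass_union: bystander: brass pipe union, diameter 22 mm, 28 mm tall, standing on the stand's plate in front of the control box
Things that resemble listed ones, but are neither listed nor needed, are in the scene too. Of the things shaped like the part that bears cap_center, the black one is meant.

How it is judged:
On the way, in this order (a step that is already met when the one before it is completed fails the run):
1. the fuse is pulled clear of its holder, held by the fingers (z of fuse_center in the frame of fuse_socket above 0.021 m and contact force between the fingers and fuse above 0.5 N), for 0.1 s.
2. the fuse lies released in the tray (x of fuse_center in the frame of tray between -0.083 and 0.083 m and y of fuse_center in the frame of tray between -0.063 and 0.063 m and z of fuse_center in the frame of tray below 0.03 m and contact force between the fingers and fuse below 0.05 N and linear speed of fuse below 0.05 m/s), for 0.2 s.
3. the cap is unscrewed and lifted clear of the neck by the fingers (z of cap_center in the frame of neck above 0.0185 m and contact force between the fingers and cap above 0.5 N and contact force between cap and pump below 0.05 N), for 0.2 s.
At the end, for the whole second after the job is handed in: Fingers hold the cap, clear of the pump: lower edge 3 to 50 mm above the neck's rim, axis within 20 mm of the neck's, tilt under 10 degrees, at rest; the fuse lies at rest in the tray; the pump sits within 8 mm of its place, upright within 2 degrees (all of step 3 and z of cap_center in the frame of neck below 0.0655 m and horizontal distance between cap_center and neck below 0.02 m and angle between cap_center's own z axis and vertical below 0.17 rad and linear speed of each of cap, fuse below 0.03 m/s and x of fuse_center in the frame of tray between -0.083 and 0.083 m and y of fuse_center in the frame of tray between -0.063 and 0.063 m and z of fuse_center in the frame of tray below 0.03 m and distance of pump from where it was at the start of the episode below 0.008 m and angle between pump's own z axis and vertical below 0.04 rad); the arm keeps its last pose, push and grip.
It fails at once if the pump is lifted, tipped or dragged in its cradle (more than 12 mm or 5 degrees) (distance of pump from where it was at the start of the episode above 0.012 m or angle between pump's own z axis and vertical above 0.087 rad).
It fails at once if the fuse is thrown or dropped from more than about 5 cm (linear speed of fuse above 1 m/s and contact force between the fingers and fuse below 0.02 N).
It fails at once if a bystander is pushed more than 3 cm or knocked over (distance of any of carton, oil_filter, spray_can, grease_cartridge, wrench, bearing, tape, brass_union from where it was at the start of the episode above 0.03 m or angle between any of oil_filter, spray_can, grease_cartridge's own z axis and vertical above 0.5 rad).
It also fails if it takes over 54 s, if anything falls off the work surface, if the arm or the gripper's body presses on something with over 40 N, if the wrist force passes 120 N, or if a joint passes its speed limit or range.

## Working session

There is one attempt and no reset: what is moved stays moved. The work goes in short steps, Python scripts to look and compute and a tool call to move; the robot and the scene stay as the last step left them, time stands still between calls to the robot, and variables do not carry over. Pictures are saved under pics/ and viewed, and the job is handed in when it is done.

Besides the shell and the picture viewer there is one more tool, called after "Emit:" as name(argument=value, ...), one argument or row to a line, values as JSON. jog_arm: Moves the arm, as the interface text tells. Its arguments: {"type":"object","properties":{"targets":{"type":"array","items":{"type":"array","items":{"type":"array","items":{"type":"number"}}}}},"required":["targets"]}

```bash
ls; mkdir -p pics; python3 - <<'E'
from cell import arm, optics
import cv2,numpy as np
print(arm.get_obs())
for n in("side","top"):
    im=optics.camera(n); cv2.imwrite(f"pics/{n}0.png",im[:,:,::-1]); m=optics.camera_model(n); print(m)
E
```

```text
pics
{'time': 0.0, 'qpos': array([ 9.93677244e-01,  3.78076317e-01,  7.96146290e-02,  1.27438551e+00,
       -6.24827607e-07,  1.46048644e+00]), 'dq': array([-0.00081356,  0.00033027,  0.00148096,  0.00161666, -0.00190433,
       -0.00127893]), 'tau': array([ 1.16841547e-03, -4.63603020e+01,  2.69876987e+01,  2.07361527e-02,
        1.13664410e-05, -2.07048510e-05]), 'ee_pos': array([0.25841221, 0.51292697, 0.23034894]), 'tcp_rot': array([-1.39548321, -0.85744969,  0.86048628]), 'force': array([ 0.02750101, -0.38715281, -0.17311678]), 'torque': array([ 0.05306176, -0.02372416,  0.01126065]), 'width': 0.08539354033840331}
{'camera_matrix': array([[365.77121629,   0.        , 318.12268452],
       [  0.        , 365.77121629, 202.43818898],
       [  0.        ,   0.        ,   1.        ]]), 'camera_from_world': array([[-0.92956132, -0.36865905, -0.00250023,  0.48550014],
       [-0.28178708,  0.71485691, -0.63998096,  0.23938728],
       [ 0.23772208, -0.59419702, -0.7683867 ,  0.81178298],
       [ 0.        ,  0.        ,  0.        ,  1.        ]])}
{'camera_matrix': array([[400.71337705,   0.        , 320.47421133],
       [  0.        , 400.71337705, 197.70676544],
       [  0.        ,   0.        ,   1.        ]]), 'camera_from_world': array([[ 0.02285318, -0.99972066, -0.00602828, -0.00344998],
       [-0.99687788, -0.02233152, -0.075735  ,  0.55415447],
       [ 0.07557922,  0.00774025, -0.99710976,  1.29385089],
       [ 0.        ,  0.        ,  0.        ,  1.        ]])}
```

View pics/side0.png

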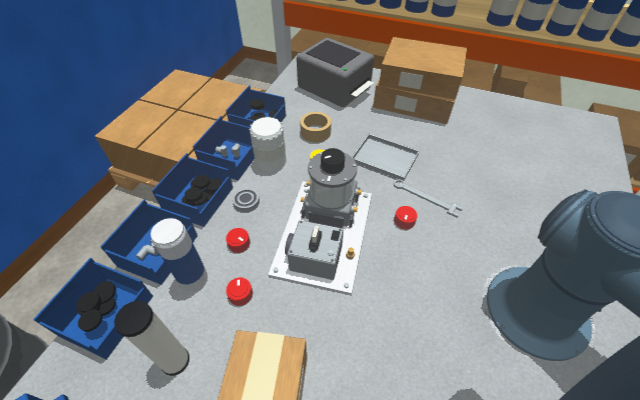

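View pics/top0.png

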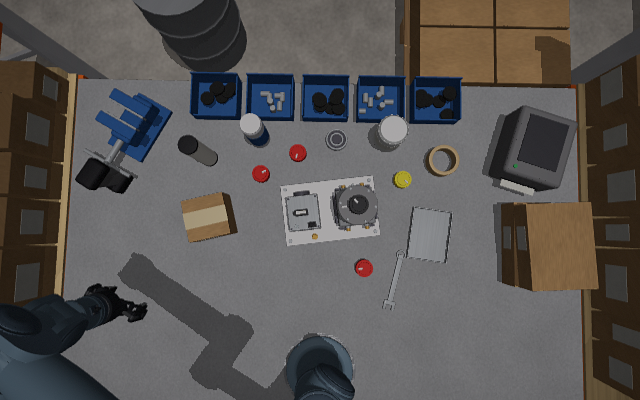

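```bash
python3 - <<'E'
import cv2,numpy as np
t=cv2.imread("pics/top0.png");s=cv2.imread("pics/side0.png")
a=cv2.resize(t[165:255,270:460],None,fx=4.2,fy=4.2,interpolation=cv2.INTER_CUBIC)
cv2.imwrite("pics/tc.png",a)
b=cv2.resize(s[140:295,265:375],None,fx=3.8,fy=3.8,interpolation=cv2.INTER_CUBIC)
cv2.imwrite("pics/sc.png",b)
E
```

```text
(no output)
```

View pics/tc.png

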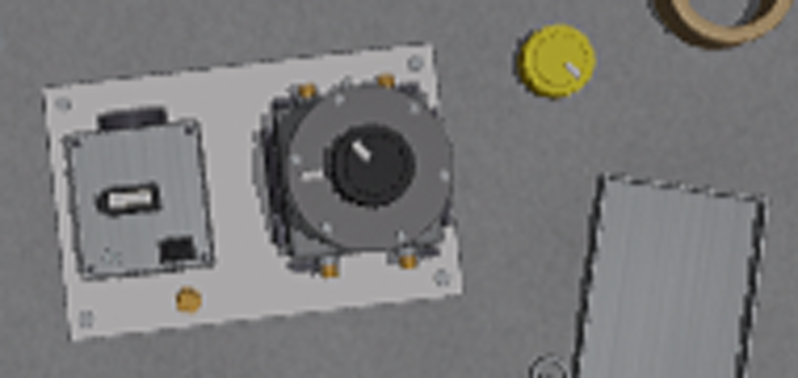

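View pics/sc.png

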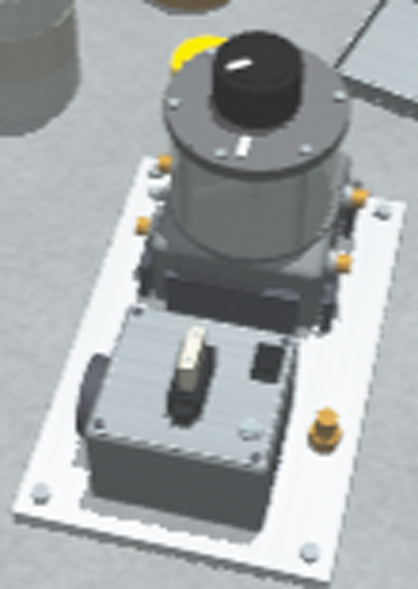

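```bash
cat > h.py <<'E'
import cv2,numpy as np
from cell import arm, optics
def ray(n,uv,z):
    m=optics.camera_model(n);K=m["camera_matrix"];T=m["camera_from_world"]
    R=T[:3,:3];c=-R.T@T[:3,3];d=R.T@np.linalg.inv(K)@np.array([uv[0],uv[1],1.])
    return c+d*(z-c[2])/d[2]
def proj(n,p):
    m=optics.camera_model(n);q=m["camera_from_world"]@np.r_[p,1];q=m["camera_matrix"]@q[:3];return q[:2]/q[2]
def big(mask,k=1):
    c=sorted(cv2.findContours(mask,cv2.RETR_EXTERNAL,cv2.CHAIN_APPROX_NONE)[0],key=cv2.contourArea)[::-1];return c[:k]
E
python3 - <<'E'
from h import *
t=cv2.imread("pics/top0.png");s=cv2.imread("pics/side0.png")
def sub(mask,x0,y0,x1,y1):
    m=np.zeros_like(mask);m[y0:y1,x0:x1]=mask[y0:y1,x0:x1];return m
for n,im,reg in(("top",t,(270,165,390,255)),("side",s,(265,180,380,295))):
    g=im.min(2)
    print(n,"plate levels", g[185,290] if n=="top" else g[280,300])
    m=sub(((g>(150 if n=="top" else 215))*255).astype(np.uint8),*reg)
    c=np.vstack(big(m,1)); h=cv2.convexHull(c)
    P=np.array([ray(n,p,.012)[:2] for p in h[:,0]],np.float32)
    r=cv2.minAreaRect(P);print(n,"plate",r)
# fuse head: bright in box
hs=cv2.cvtColor(t,cv2.COLOR_BGR2HSV)
print(t[206:219,292:312].min(2))
# black cap
m=sub(((t.max(2)<60)*255).astype(np.uint8),343,190,372,218);c=big(m)[0]
(u,v),r=cv2.minEnclosingCircle(c);print("cap top",u,v,r,ray("top",(u,v),.19)); 
print("tray levels",t[240,430],t[240,400])
print(t[196:214,346:370].min(2))
E
```

```text
top plate levels 163
top plate ((0.5148733258247375, -0.021548092365264893), (0.19758740067481995, 0.30720803141593933), 7.941569805145264)
side plate levels 249
side plate ((0.5154070258140564, -0.02183780074119568), (0.19962327182292938, 0.30751049518585205), 7.947433948516846)
[[134 136 132 133 133 133 134 133 131 136 137 136 134 136 139 138 138 139
  135 138]
 [134 135 132 133 135 133 136 135 133 137 138 138 137 138 142 140 138 139
  135 138]
 [133 136 132 135 138 136 140 139 138 141 142 122 122 104  85 124 142 139
  135 138]
 [135 137 136 120 103  82  85  79  77  73  74  60  60  51  43  76 144 139
  135 137]
 [136 141  82  61  48  37  37  25  40  49  59 116 120  98  38  40 146 140
  135 137]
 [109  99  38  29 168 163 156 162 161 162 161 157 158 168  36  33 147 141
  138 137]
 [102  47  38  44 180 163 160 173 174 175 176 169 175 182  38  40 120 142
  139 136]
 [102  33  42  49 182 174 171 166 116 108  98  97  93 101  40  41 112 142
  139 136]
 [133  40  41  41 101  96  95  89  53  48  40  41  35  39  39  37  90 142
  141 136]
 [136  95  65  46  38  37  36  34  27  19  52  86  77 
[... 1534 characters left out ...]
95  53  24  39  48  35  39  47  46  46  47  46  45  46  45  47  47
   46  30  47  44  86 102]
 [106 103  99  26  25  49  46  45  48  47  47  47  46  46  47  46  46  47
   47  44  46  43 104 102]
 [102 103 105  52  22  44  47  48  39  46  47  48  47  46  47  46  48  31
   38  45  44  84 103 102]
 [102 102 103  54  25  12  49  48  44  30  43  38  49  49  47  39  47  42
   44  45  69 102 102 101]
 [102 103 103  98 100  22  29  38  48  44  47  36  39  31  38  45  45  46
   44  56 100 102 101 101]
 [103 103 102 104 106  50  37   9  31  49  48  46  45  43  46  47  45  34
   71  99 103 102 102 101]
 [102 103 103 103 104  98  98  71  74  10  21  35  40  36  39  27  49  98
  100 104 102 101 101 101]]
```

```bash
python3 - <<'E'
from h import *
from scipy.spatial.transform import Rotation as R
t=cv2.imread("pics/top0.png");s=cv2.imread("pics/side0.png")
o=arm.get_obs();print(o["ee_pos"],"\n",R.from_rotvec(o["tcp_rot"]).as_matrix().round(3))
def blob(im,n,x0,y0,x1,y1,thr,z,lo=True):
    g=im.min(2)[y0:y1,x0:x1].astype(float)
    w=np.clip(g-thr,0,None); yy,xx=np.mgrid[y0:y1,x0:x1]
    u,v=(w*xx).sum()/w.sum(),(w*yy).sum()/w.sum()
    print(n,(u,v),ray(n,(u,v),z).round(4));return ray(n,(u,v),z)
f=blob(t,"top",295,210,307,215,90,.131)
# side fuse crop
print(s[222:250,306:328].min(2)[:, ::1])
c1=blob(t,"top",352,197,360,204,100,.197)
l1=blob(t,"top",341,203,348,209,120,.166) if 0 else blob(t,"top",340,202,348,210,125,.166)
# side cap mark
ms=s.max(2)
m=np.zeros(ms.shape,np.uint8);m[145:176,318:348]=(ms[145:176,318:348]<75)*255
c=big(m)[0];print("side cap bbox",cv2.boundingRect(c))
for p in[(.5262,-.1009),(.527,-.0985)]:
    for z in(.1815,.197,.164):print(p,z,proj("top",(*p,z)).round(1),proj("side",(*p,z)).round(1))
# tray
g=cv2.cvtColor(t,cv2.COLOR_BGR2GRAY)
print(g[235,400:460]);print(g[200:270,430])
E
```

```text
[0.25843816 0.51299188 0.23046986] 
 [[ 0.45  -0.001 -0.893]
 [ 0.893 -0.002  0.45 ]
 [-0.002 -1.     0.   ]]
top (np.float64(300.1297297297297), np.float64(211.80638820638822)) [0.502  0.0683 0.131 ]
[[188 189 187 173 149 125 105  83  76  74  68  65  63  64  62  62  63  63
   63  62  64  63]
 [189 189 189 190 191 189 191 182 172 164 129 104  89  86  75  68  65  64
   64  63  63  63]
 [193 192 192 191 191 191 190 191 190 191 191 191 199 201 166 131 102  82
   86  75  71  66]
 [192 192 194 194 194 194 194 193 192 194 197 195 193 191 191 190 191 199
  201 168 139 114]
 [186 188 189 191 193 192 193 193 196 216 236 230 223 192 194 193 192 191
  191 191 191 190]
 [188 187 187 185 186 188 187 189 219 229 221 231 223 177 196 196 195 195
  195 194 192 193]
 [191 191 190 191 191 191 188 188 219 229 216 217 183 181 193 194 195 195
  196 197 197 196]
 [187 188 190 189 191 190 178 186 226 236 238 219 155 177 188 189 191 190
  191 192 194 195]
 [192 190 189 187 187 188 160 178 238 237 237 207 116 158 189 190 191 191
  190 188 188 191]
 [193 193 193 193 193 191 167 188 238 237 235 201  93  70  75 
[... 2068 characters left out ...]
4] [332.  166.3]
(0.527, -0.0985) 0.1815 [357.3 203.7] [331.6 161.6]
(0.527, -0.0985) 0.197 [357.8 203.4] [331.7 156.7]
(0.527, -0.0985) 0.164 [356.8 204.1] [331.4 166.9]
[114 113 114 116 118 117 118 115  64  63 146 143 140 139 139 141 142 136
 138 139 138 140 140 141 138 138 140 137 141 139 138 136 136 139 137 134
 137 134 136 136 137 136 134 133 133 135 134  89  63  72 118 120 122 121
 116 117 118 118 121 118]
[112 112 115 117 113 111 111 116 110  95 130 135 135 134 134 134 134 134
 136 136 137 138 139 138 138 138 137 138 138 138 138 140 140 138 139 138
 138 137 138 137 136 136 137 136 135 135 135 134 135 134 135 134 135 135
 135 135 135 135 135 138  93  98 113 114 110 112 114 115 114 115]
```

```bash
python3 - <<'E'
import cv2
t=cv2.imread("pics/top0.png");s=cv2.imread("pics/side0.png")
cv2.imwrite("pics/c2.png",cv2.resize(t[195:275,380:470],None,fx=7,fy=7,interpolation=cv2.INTER_NEAREST))
cv2.imwrite("pics/c3.png",cv2.resize(s[215:255,295:345],None,fx=14,fy=14,interpolation=cv2.INTER_NEAREST))
cv2.imwrite("pics/c4.png",cv2.resize(s[143:193,305:365],None,fx=12,fy=12,interpolation=cv2.INTER_NEAREST))
E
```

```text
(no output)
```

View pics/c2.png

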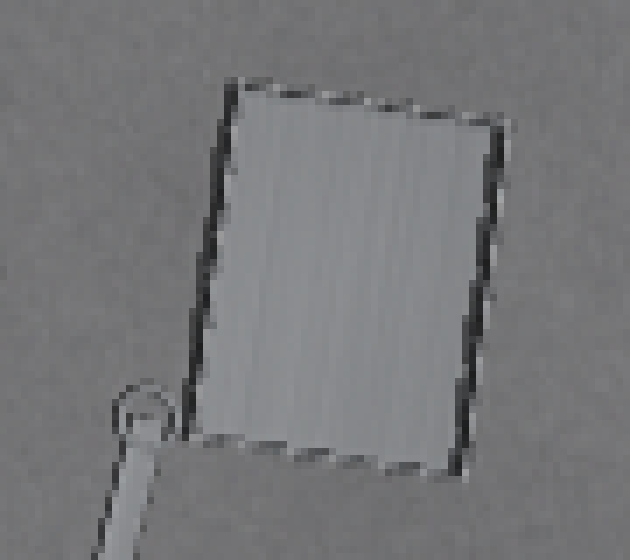

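View pics/c3.png

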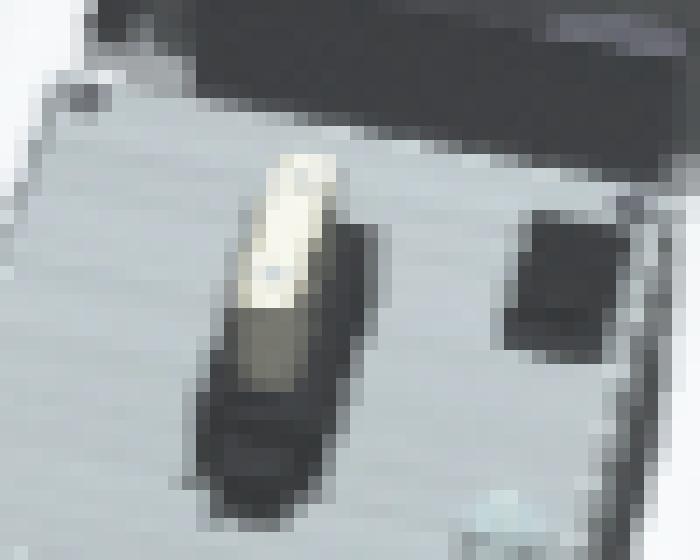

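View pics/c4.png

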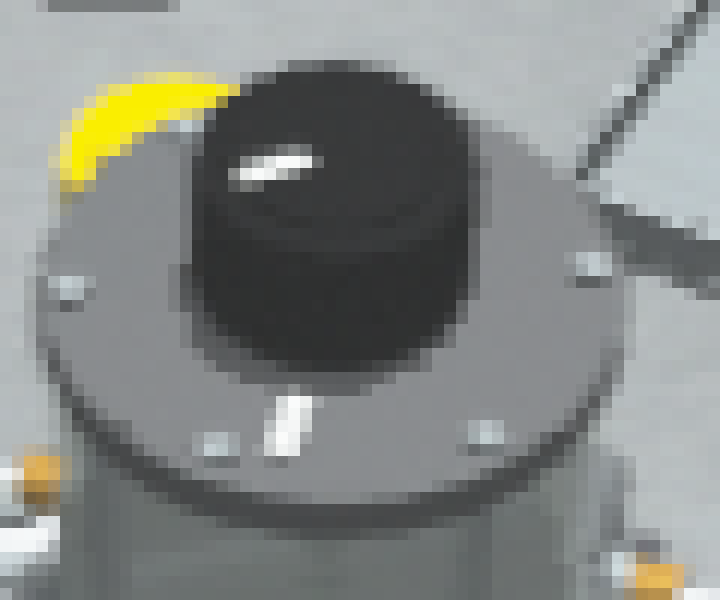

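```bash
python3 - <<'E'
from h import *
def cr(x,y,k,x0,y0):return (x/k+x0-.5,y/k+y0-.5)
print("fuse side",ray("side",cr(288,230,14,295,215),.131))
a=ray("side",cr(235,178,12,305,143),.197);b=ray("side",cr(318,157,12,305,143),.197);c=ray("side",cr(335,155,12,305,143),.197)
print("mark",a,b,c,np.degrees(np.arctan2(*(a-b)[1::-1])),np.degrees(np.arctan2(*((a+b)/2-c)[1::-1])))
a=ray("top",(354.2,198.6),.197);b=ray("top",(357.2,202),.197);print(np.degrees(np.arctan2(*(a-b)[1::-1])))
l=ray("side",cr(290,427,12,305,143),.166);print("lid",l,np.degrees(np.arctan2(*(l-np.array([.5262,-.1,0]))[1::-1])))
P=[ray("top",cr(x,y,7,380,195),z)[:2] for x,y,z in((230,82,.018),(508,123,.018),(462,478,.018),(186,438,.018))]
print(np.mean(P,0),cv2.minAreaRect(np.array(P,np.float32)))
for n in(["top"]):
  im=cv2.imread("pics/top0.png")
E
```

```text
fuse side [0.50258257 0.06669989 0.131     ]
mark [ 0.5426742  -0.08999425  0.197     ] [ 0.52988677 -0.10133948  0.197     ] [ 0.52703015 -0.1030677   0.197     ] 41.58001128367847 38.661960998221
42.424841934229974
lid [ 0.51949975 -0.06004007  0.166     ] 99.5184758559061
[ 0.44223845 -0.34742294] ((0.4421018958091736, -0.3473053574562073), (0.13091176748275757, 0.16701072454452515), 82.85832977294922)
```

```bash
cat >> h.py <<'E'
from scipy.spatial.transform import Rotation as R
def pose():
    o=arm.get_obs();M=R.from_rotvec(o["tcp_rot"]).as_matrix();return o,np.degrees(np.arctan2(M[1,0],M[0,0])),M
def plan(tgt,yaw,n,g):
    o,a,M=pose();p=o["ee_pos"].copy();rows=[]
    da=(yaw-a+180)%360-180
    for k in range(n):
        d=(np.array(tgt)-p)/(n-k);t=np.radians(a)
        x=np.array([np.cos(t),np.sin(t),0]);z=np.array([-np.sin(t),np.cos(t),0])
        r=[round(100*d@x,1 if n>1 and k<n-1 else 2),round(-100*d[2],1 if n>1 and k<n-1 else 2),round(100*d@z,1 if n>1 and k<n-1 else 2),round(-da/n,1),g]
        p=p+(r[0]*x+r[2]*z)/100-np.array([0,0,r[1]/100]);a-=r[3];rows.append([float(v) for v in r])
    print("yaw0",round(pose()[1],2),"rows",n,"max",np.abs(np.array(rows))[:,:4].max(0));print(rows);print("end",p,a)
E
python3 -c "
from h import *
plan((.5023,.0675,.17),7.9,18,5)"
```

```text
yaw0 63.25 rows 18 max [1.6 0.4 2.8 3.1]
[[-1.6, 0.3, -2.3, 3.1, 5.0], [-1.5, 0.3, -2.4, 3.1, 5.0], [-1.3, 0.3, -2.5, 3.1, 5.0], [-1.2, 0.3, -2.6, 3.1, 5.0], [-1.1, 0.3, -2.6, 3.1, 5.0], [-0.9, 0.3, -2.7, 3.1, 5.0], [-0.8, 0.4, -2.7, 3.1, 5.0], [-0.6, 0.3, -2.7, 3.1, 5.0], [-0.5, 0.4, -2.8, 3.1, 5.0], [-0.3, 0.3, -2.8, 3.1, 5.0], [-0.2, 0.4, -2.8, 3.1, 5.0], [-0.0, 0.3, -2.8, 3.1, 5.0], [0.1, 0.4, -2.8, 3.1, 5.0], [0.3, 0.3, -2.8, 3.1, 5.0], [0.4, 0.4, -2.8, 3.1, 5.0], [0.6, 0.3, -2.8, 3.1, 5.0], [0.7, 0.4, -2.7, 3.1, 5.0], [0.94, 0.35, -2.7, 3.1, 5.0]]
end [0.50233912 0.0675182  0.16996986] 7.454729740215582
```

Candidates for the cap (top image): black one on the pump (357,203), red caps (261,173), (298,152), (364,268), yellow (402,180), and black caps in the bins. I choose the black one on the pump. For the fuse, it's the off-white head on the control box (300,212), not the white fittings in the bins (268,100) or (378,100). The crops confirm both choices.

Emit:
jog_arm(
  targets=[
    [[-1.6,0.3,-2.3,3.1,5],[-1.5,0.3,-2.4,3.1,5],[-1.3,0.3,-2.5,3.1,5],[-1.2,0.3,-2.6,3.1,5],[-1.1,0.3,-2.6,3.1,5],[-0.9,0.3,-2.7,3.1,5],[-0.8,0.4,-2.7,3.1,5],[-0.6,0.3,-2.7,3.1,5],[-0.5,0.4,-2.8,3.1,5],[-0.3,0.3,-2.8,3.1,5]],
  ],
)

```text
time: 0.93
ee_pos: [0.3944, 0.2645, 0.1987]
tcp_rot: [-1.526, -0.438, 0.44]
force: [0.1, -0.1, -0.5]
width: 0.0499
```

Emit:
jog_arm(
  targets=[
    [[-0.2,0.4,-2.8,3.1,5],[0,0.3,-2.8,3.1,5],[0.1,0.4,-2.8,3.1,5],[0.3,0.3,-2.8,3.1,5],[0.4,0.4,-2.8,3.1,5],[0.6,0.3,-2.8,3.1,5],[0.7,0.4,-2.7,3.1,5],[0.9,0.3,-2.7,2.6,5],[0,0,0,0,5],[0,0,0,0,5]],
  ],
)

```text
time: 1.77
ee_pos: [0.5023, 0.0669, 0.1707]
tcp_rot: [-1.568, -0.106, 0.108]
force: [0.5, 0.6, -0.1]
width: 0.0502
```

```bash
python3 - <<'E'
from h import *
plan((.5023,.0675,.125),7.9,3,5)
o=arm.get_obs();print(o["ee_pos"],o["width"],o["force"],o["qpos"])
for n in("side","top"): cv2.imwrite(f"pics/{n}1.png",optics.camera(n)[:,:,::-1])
s=cv2.imread("pics/side1.png");t=cv2.imread("pics/top1.png")
cv2.imwrite("pics/j1.png",np.hstack([cv2.resize(s[130:290,240:400],(400,400)),cv2.resize(t[160:260,270:370],(400,400))]))
E
```

```text
yaw0 7.82 rows 3 max [0.01 1.57 0.06 0.  ]
[[0.0, 1.5, 0.0, -0.0, 5.0], [0.0, 1.5, 0.0, -0.0, 5.0], [0.01, 1.57, 0.06, -0.0, 5.0]]
end [0.50230361 0.06750675 0.12495792] 7.819500991483073
[0.50228617 0.06689873 0.17065792] 0.05015277793612573 [ 0.51996206  0.6200971  -0.14025148] [ 6.93749939e-03  2.68073652e-01 -2.32643285e-01  1.07137427e+00
  3.62202968e-04  1.44125788e+00]
```

View pics/j1.png

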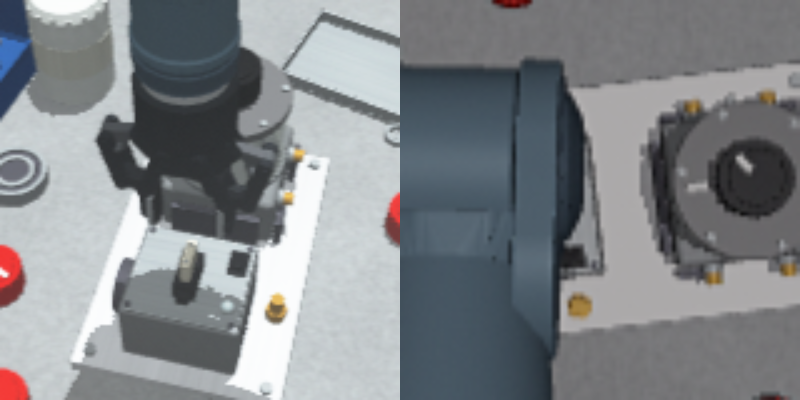

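Emit:
jog_arm(
  targets=[
    [[0,2,0.06,0,5],[0,2,0,0,5],[0,1,0,0,5],[0,0.9,0,0,5],[0,0,0,0,5],[0,0,0,0,3],[0,0,0,0,2]],
  ],
)

```text
time: 2.45
ee_pos: [0.5028, 0.0688, 0.1132]
tcp_rot: [-1.568, -0.111, 0.108]
force: [-0.2, -0.3, 0.1]
width: 0.0266
```

```bash
python3 - <<'E'
from h import *
for n in(["side"]): cv2.imwrite(f"pics/{n}2.png",optics.camera(n)[:,:,::-1])
s=cv2.imread("pics/side2.png")
cv2.imwrite("pics/j2.png",cv2.resize(s[190:270,270:370],None,fx=7,fy=7,interpolation=cv2.INTER_CUBIC))
E
```

```text
(no output)
```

View pics/j2.png

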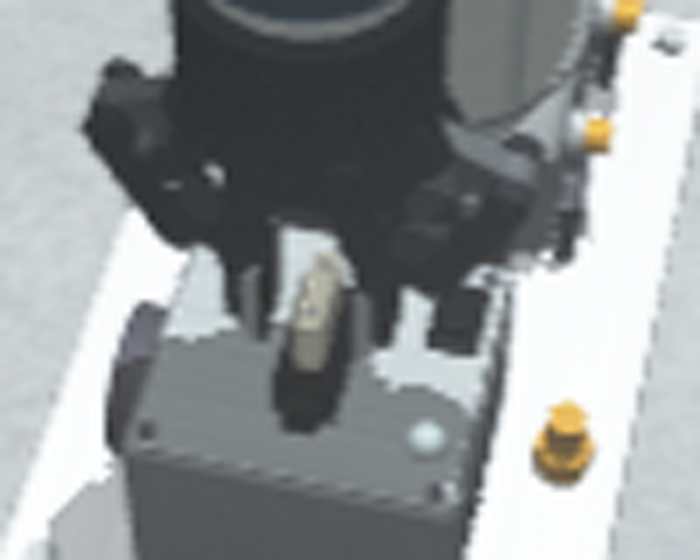

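Emit:
jog_arm(
  targets=[
    [[0,0.2,0,0,0],[0,0,0,0,0],[0,0,0,0,0],[0,0,0,0,0],[0,0,0,0,0]],
  ],
)

```text
time: 2.92
ee_pos: [0.5033, 0.0686, 0.1116]
tcp_rot: [-1.568, -0.111, 0.107]
force: [-1.0, 0.8, 5.5]
width: 0.0072
```

Emit:
jog_arm(
  targets=[
    [[0,-0.2,0,0,0],[0,-0.2,0,0,0],[0,0,0,0,0]],
  ],
)

```text
time: 3.17
ee_pos: [0.5024, 0.0679, 0.1146]
tcp_rot: [-1.569, -0.109, 0.109]
force: [0.8, -1.4, 0.9]
width: 0.0073
```

Emit:
jog_arm(
  targets=[
    [[0,-0.3,0,0,0],[0,-0.3,0,0,0],[0,-0.3,0,0,0],[0,0,0,0,0]],
  ],
)

```text
time: 3.5
ee_pos: [0.5028, 0.0691, 0.1242]
tcp_rot: [-1.567, -0.11, 0.108]
force: [-0.7, -0.3, 0.1]
width: 0.0075
```

```bash
python3 - <<'E'
from h import *
for n in(["side"]): cv2.imwrite(f"pics/{n}3.png",optics.camera(n)[:,:,::-1])
s=cv2.imread("pics/side3.png")
cv2.imwrite("pics/j3.png",cv2.resize(s[190:270,270:370],None,fx=7,fy=7,interpolation=cv2.INTER_CUBIC))
E
```

```text
(no output)
```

View pics/j3.png

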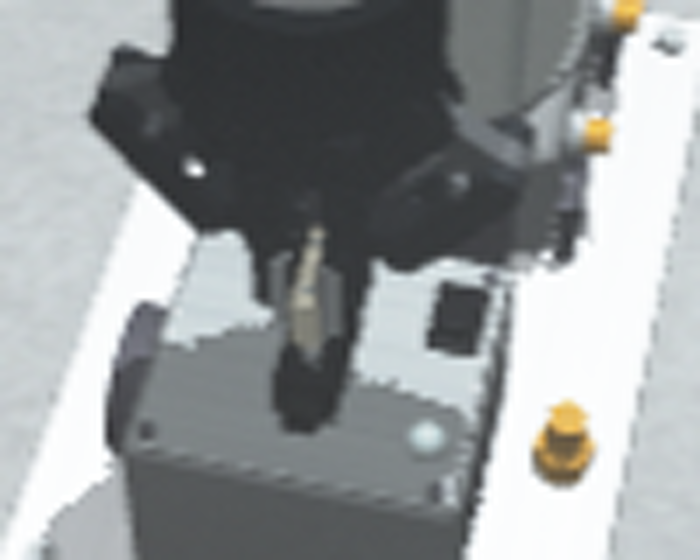

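```bash
python3 - <<'E'
from h import *
for z in(.131,.143):print(proj("side",(.5023,.0675,z)))
s=[cv2.imread(f"pics/side{k}.png") for k in(2,3)]
cv2.imwrite("pics/j4.png",np.hstack([cv2.resize(a[215:255,298:328],None,fx=13,fy=13,interpolation=cv2.INTER_NEAREST) for a in s]))
E
```

```text
[315.05438497 231.24965242]
[315.00412169 227.99393189]
```

View pics/j4.png

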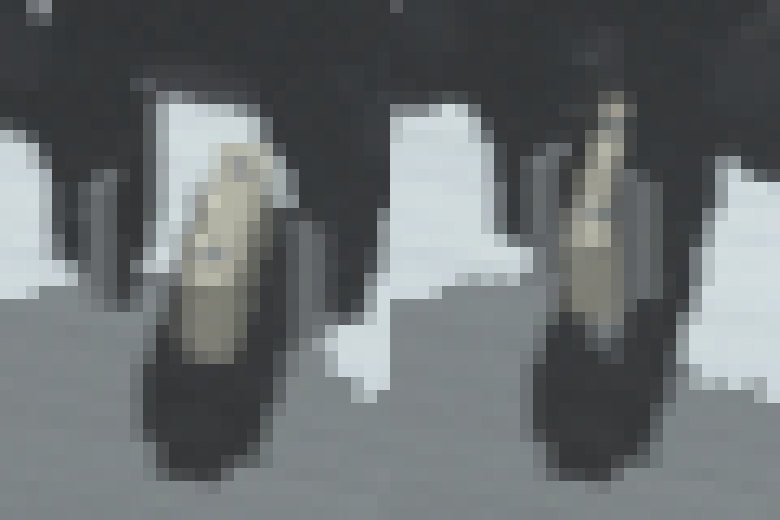

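Emit:
jog_arm(
  targets=[
    [[0,-1,0,0,0],[0,-2,0,0,0],[0,-2.5,0,0,0],[0,-2.5,0,0,0],[0,-2.5,0,0,0],[0,-2.5,0,0,0],[0,0,0,0,0]],
  ],
)

```text
time: 4.13
ee_pos: [0.5049, 0.069, 0.2594]
tcp_rot: [-1.568, -0.117, 0.102]
force: [0.4, 0.6, -1.4]
width: 0.0082
```

```bash
python3 - <<'E'
from h import *
o=arm.get_obs();print(o["ee_pos"],o["width"])
plan((.442,-.34,.25),-7,18,0)
for n in(["side"]): cv2.imwrite(f"pics/{n}4.png",optics.camera(n)[:,:,::-1])
s=cv2.imread("pics/side4.png")
cv2.imwrite("pics/j5.png",cv2.resize(s[120:260,250:390],None,fx=4,fy=4,interpolation=cv2.INTER_CUBIC))
E
```

```text
[0.50490753 0.06896162 0.25942238] 0.008167012869206803
yaw0 7.97 rows 18 max [0.7 0.1 2.3 0.8]
[[-0.7, 0.1, -2.2, 0.8, 0.0], [-0.6, 0.0, -2.2, 0.8, 0.0], [-0.6, 0.1, -2.2, 0.8, 0.0], [-0.6, 0.0, -2.2, 0.8, 0.0], [-0.5, 0.1, -2.2, 0.8, 0.0], [-0.5, 0.0, -2.2, 0.8, 0.0], [-0.5, 0.1, -2.3, 0.8, 0.0], [-0.4, 0.0, -2.3, 0.8, 0.0], [-0.4, 0.1, -2.3, 0.8, 0.0], [-0.4, 0.0, -2.3, 0.8, 0.0], [-0.3, 0.1, -2.3, 0.8, 0.0], [-0.3, 0.0, -2.3, 0.8, 0.0], [-0.3, 0.1, -2.3, 0.8, 0.0], [-0.3, 0.0, -2.3, 0.8, 0.0], [-0.2, 0.1, -2.3, 0.8, 0.0], [-0.2, 0.0, -2.2, 0.8, 0.0], [-0.2, 0.1, -2.3, 0.8, 0.0], [-0.11, 0.04, -2.25, 0.8, 0.0]]
end [ 0.4420166  -0.33995908  0.25002238] -6.425036896891257
```

View pics/j5.png

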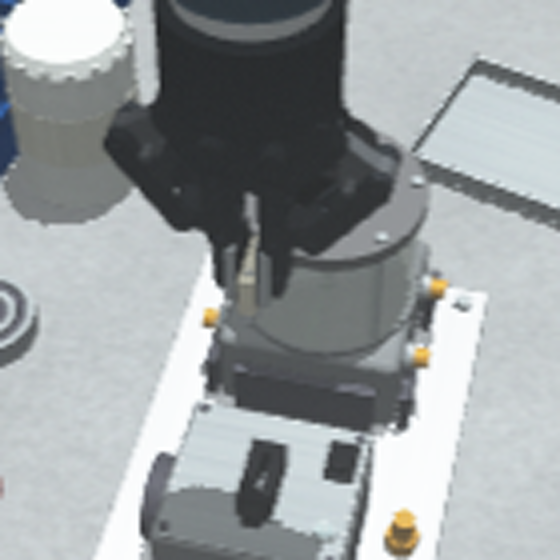

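Emit:
jog_arm(
  targets=[
    [[-0.7,0,-2.2,0.8,0],[-0.6,0,-2.2,0.8,0],[-0.6,0,-2.2,0.8,0],[-0.6,0,-2.2,0.8,0],[-0.5,0,-2.2,0.8,0],[-0.5,0,-2.2,0.8,0],[-0.5,0,-2.3,0.8,0],[-0.4,0,-2.3,0.8,0],[-0.4,0,-2.3,0.8,0],[-0.4,0,-2.3,0.8,0]],
  ],
)

```text
time: 5.02
ee_pos: [0.4665, -0.1596, 0.2526]
tcp_rot: [-1.57, 0.002, -0.0]
force: [1.1, -0.3, -0.5]
width: 0.0078
```

Emit:
jog_arm(
  targets=[
    [[-0.3,0.1,-2.3,0.8,0],[-0.3,0.5,-2.3,0.8,0],[-0.3,1,-2.3,0.8,0],[-0.3,1,-2.3,0.8,0],[-0.2,1,-2.3,0.8,0],[-0.2,1,-2.2,0.8,0],[-0.2,1,-2.2,0.8,0],[-0.1,1,-2.2,0.8,0],[0,0,0,0,0],[0,0,0,0,0]],
  ],
)

```text
time: 5.85
ee_pos: [0.4384, -0.3387, 0.1858]
tcp_rot: [-1.566, 0.091, -0.088]
force: [-0.1, 1.4, -0.9]
width: 0.0076
```

```bash
python3 - <<'E'
from h import *
o=arm.get_obs();print(o["ee_pos"],o["width"])
plan((.442,-.345,.03),-7,8,0)
E
```

```text
[ 0.4384245  -0.33870344  0.18578392] 0.0076032098203838204
yaw0 -6.54 rows 8 max [0.1 2.  0.1 0.1]
[[0.1, 1.9, -0.1, 0.1, 0.0], [0.0, 2.0, -0.1, 0.1, 0.0], [0.1, 1.9, -0.1, 0.1, 0.0], [0.0, 2.0, -0.1, 0.1, 0.0], [0.1, 1.9, -0.0, 0.1, 0.0], [0.0, 2.0, -0.1, 0.1, 0.0], [0.1, 1.9, -0.0, 0.1, 0.0], [0.03, 1.98, -0.08, 0.1, 0.0]]
end [ 0.44200444 -0.34497636  0.02998392] -7.338134636470276
```

Emit:
jog_arm(
  targets=[
    [[0.1,2,-0.1,0,0],[0.1,2,-0.1,0,0],[0.1,2,-0.1,0,0],[0,2,-0.1,0,0],[0,2,-0.1,0,0],[0,2,-0.1,0,0],[0,2,0,0,0],[0,1.4,0,0,0],[0,0,0,0,0],[0,0,0,0,0]],
  ],
)

```text
time: 6.68
ee_pos: [0.4414, -0.3436, 0.033]
tcp_rot: [-1.567, 0.088, -0.086]
force: [0.4, -0.2, 0.9]
width: 0.0075
```

```bash
python3 - <<'E'
from h import *
o=arm.get_obs();print(o["ee_pos"],o["force"],o["width"])
for n in(["side"]): cv2.imwrite(f"pics/{n}5.png",optics.camera(n)[:,:,::-1])
s=cv2.imread("pics/side5.png")
cv2.imwrite("pics/j6.png",cv2.resize(s[70:210,320:460],None,fx=4,fy=4,interpolation=cv2.INTER_CUBIC))
E
```

```text
[ 0.44140643 -0.34355787  0.03303634] [ 0.42036447 -0.17259754  0.94187381] 0.0075254894672656504
```

View pics/j6.png

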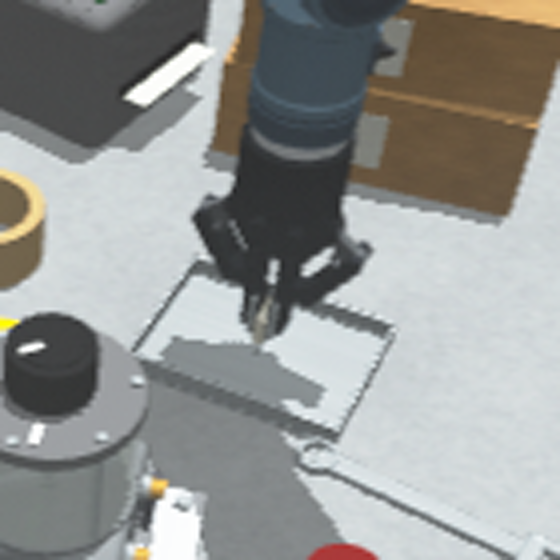

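Emit:
jog_arm(
  targets=[
    [[0,0.4,0,0,0],[0,0.3,0,0,0],[0,0.2,0,0,0],[0,0,0,0,0],[0,0,0,0,0]],
  ],
)

```text
time: 7.15
ee_pos: [0.4417, -0.3452, 0.0244]
tcp_rot: [-1.569, 0.088, -0.088]
force: [-0.2, 0.2, -0.1]
width: 0.0076
```

Emit:
jog_arm(
  targets=[
    [[0,0.2,0,0,0],[0,0,0,0,0],[0,0,0,0,0]],
  ],
)

```text
time: 7.4
ee_pos: [0.4416, -0.3451, 0.0222]
tcp_rot: [-1.569, 0.089, -0.088]
force: [0.3, 0.6, 0.1]
width: 0.0074
```

Emit:
jog_arm(
  targets=[
    [[0,0,0,0,1.2],[0,0,0,0,2],[0,0,0,0,3],[0,0,0,0,4],[0,0,0,0,5],[0,-0.5,0,0,5],[0,-1.5,0,0,5],[0,-3,0,0,5],[0,-3,0,0,5],[0,-3,0,0,5]],
  ],
)

```text
time: 8.23
ee_pos: [0.4413, -0.3447, 0.1336]
tcp_rot: [-1.568, 0.089, -0.088]
force: [0.9, -0.4, 0.2]
width: 0.0501
```

```bash
python3 - <<'E'
from h import *
o=arm.get_obs();print(o["ee_pos"],o["force"],o["width"],o["qpos"])
for n in(["side"]): cv2.imwrite(f"pics/{n}6.png",optics.camera(n)[:,:,::-1])
s=cv2.imread("pics/side6.png")
cv2.imwrite("pics/j7.png",cv2.resize(s[70:210,320:460],None,fx=4,fy=4,interpolation=cv2.INTER_CUBIC))
E
```

```text
[ 0.44130128 -0.34473971  0.13356111] [ 0.86283423 -0.43028049  0.23672814] 0.05005655411515223 [-7.76496485e-01  3.94139480e-01 -1.51906104e-01  1.02565162e+00
  9.33853808e-05  9.06765351e-01]
```

View pics/j7.png

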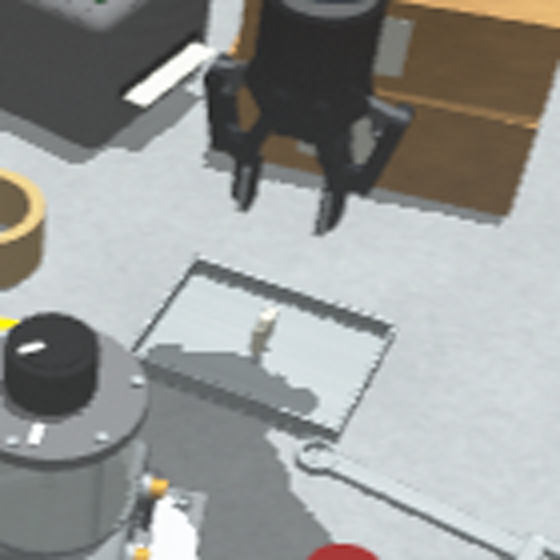

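Emit:
jog_arm(
  targets=[
    [[0,-2.5,0,0,8.5],[0,-2.5,0,0,8.5],[0,-2.5,0,0,8.5],[0,-2.5,0,0,8.5],[0,-2.5,0,0,8.5],[0,0,0,0,8.5]],
  ],
)

```text
time: 8.78
ee_pos: [0.4435, -0.3469, 0.2631]
tcp_rot: [-1.575, 0.083, -0.094]
force: [0.2, 0.4, 1.0]
width: 0.0851
```

```bash
python3 - <<'E'
from h import *
o=arm.get_obs();print(o["ee_pos"],o["width"])
plan((.5265,-.0995,.25),-25,13,8.5)
t=optics.camera("top");cv2.imwrite("pics/top7.png",t[:,:,::-1])
E
```

```text
[ 0.44353671 -0.34691511  0.26308428] 0.08513507128017526
yaw0 -6.44 rows 13 max [0.4  0.11 2.   1.4 ]
[[0.4, 0.1, 2.0, 1.4, 8.5], [0.4, 0.1, 2.0, 1.4, 8.5], [0.3, 0.1, 2.0, 1.4, 8.5], [0.3, 0.1, 2.0, 1.4, 8.5], [0.2, 0.1, 2.0, 1.4, 8.5], [0.2, 0.1, 2.0, 1.4, 8.5], [0.1, 0.1, 2.0, 1.4, 8.5], [0.1, 0.1, 2.0, 1.4, 8.5], [0.0, 0.1, 2.0, 1.4, 8.5], [-0.0, 0.1, 2.0, 1.4, 8.5], [-0.1, 0.1, 2.0, 1.4, 8.5], [-0.1, 0.1, 2.0, 1.4, 8.5], [-0.1, 0.11, 1.94, 1.4, 8.5]]
end [ 0.52651346 -0.09952291  0.24998428] -24.642173305623
```

View pics/top7.png

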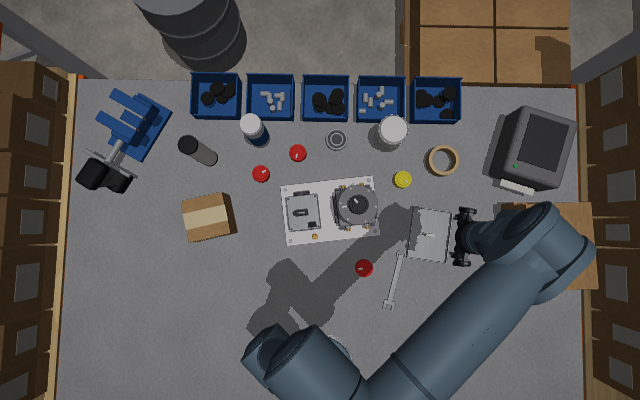

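Emit:
jog_arm(
  targets=[
    [[0.4,0.1,2,1.4,8.5],[0.4,0.1,2,1.4,8.5],[0.3,0.1,2,1.4,8.5],[0.3,0.1,2,1.4,8.5],[0.2,0.1,2,1.4,8.5],[0.2,0.1,2,1.4,8.5],[0.1,0.1,2,1.4,8.5],[0.1,0.1,2,1.4,8.5],[0,0.1,2,1.4,8.5],[0,0.1,2,1.4,8.5]],
  ],
)

```text
time: 9.67
ee_pos: [0.5049, -0.1527, 0.246]
tcp_rot: [-1.552, 0.282, -0.279]
force: [-0.6, 0.7, -0.2]
width: 0.0847
```

Emit:
jog_arm(
  targets=[
    [[-0.1,0.1,2,1.4,8.5],[-0.1,0.1,2,1.4,8.5],[-0.1,0.1,1.9,1.4,8.5],[0,0,0,0,8.5],[0,0,0,0,8.5]],
  ],
)

```text
time: 10.08
ee_pos: [0.524, -0.0974, 0.2432]
tcp_rot: [-1.545, 0.337, -0.334]
force: [-0.8, -0.5, 0.2]
width: 0.0851
```

```bash
python3 - <<'E'
from h import *
o=arm.get_obs();print(o["ee_pos"],o["width"],o["qpos"])
plan((.5265,-.0995,.205),-25,3,8.5)
cv2.imwrite("pics/side8.png",optics.camera("side")[:,:,::-1])
s=cv2.imread("pics/side8.png")
cv2.imwrite("pics/j8.png",cv2.resize(s[90:210,270:400],None,fx=5,fy=5,interpolation=cv2.INTER_CUBIC))
E
```

```text
[ 0.52400938 -0.09738772  0.24319593] 0.0850756831461746 [-3.02592620e-01  2.89749747e-01 -1.27299467e-02  1.27018697e+00
 -3.55320030e-04  1.69611615e+00]
yaw0 -24.52 rows 3 max [0.11 1.3  0.09 0.2 ]
[[0.1, 1.3, -0.0, 0.2, 8.5], [0.1, 1.3, -0.0, 0.2, 8.5], [0.11, 1.22, -0.09, 0.2, 8.5]]
end [ 0.52644602 -0.09950051  0.20499593] -25.11758859689926
```

View pics/j8.png

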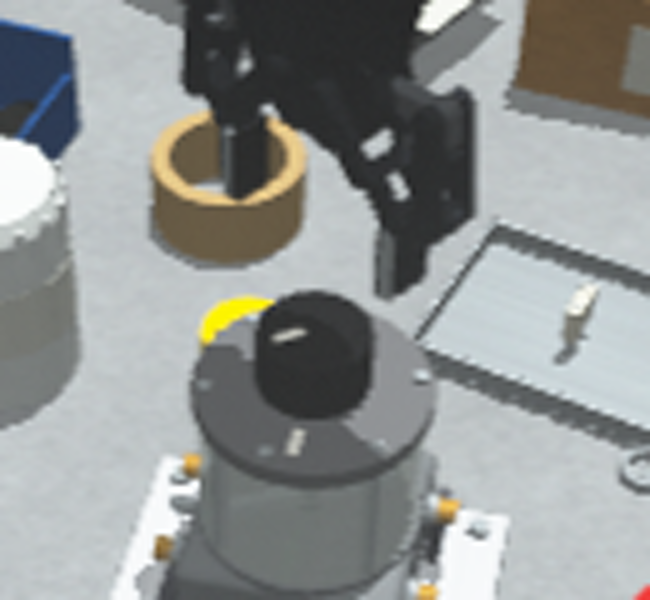

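Emit:
jog_arm(
  targets=[
    [[0.1,1.3,0,0,8.5],[0.1,1.3,0,0,8.5],[0.1,1.2,-0.1,0,8.5],[0,0,0,0,8.5]],
  ],
)

```text
time: 10.47
ee_pos: [0.5249, -0.101, 0.2036]
tcp_rot: [-1.544, 0.342, -0.335]
force: [-0.6, -1.2, -0.5]
width: 0.0849
```

```bash
python3 - <<'E'
from h import *
print(proj("side",(.524,-.0974,.256)))
o=arm.get_obs();print(o["ee_pos"],o["width"])
plan((.5265,-.0995,.168),-25,4,8.5)
cv2.imwrite("pics/side9.png",optics.camera("side")[:,:,::-1])
s=cv2.imread("pics/side9.png")
cv2.imwrite("pics/j9.png",cv2.resize(s[110:200,280:380],None,fx=7,fy=7,interpolation=cv2.INTER_CUBIC))
E
```

```text
[333.56837243 137.43488862]
[ 0.5248976  -0.10104408  0.20358733] 0.08485135336090549
yaw0 -24.73 rows 4 max [0.08 0.9  0.1  0.1 ]
[[0.0, 0.9, 0.1, 0.1, 8.5], [0.0, 0.9, 0.0, 0.1, 8.5], [0.0, 0.9, 0.1, 0.1, 8.5], [0.08, 0.86, 0.01, 0.1, 8.5]]
end [ 0.52650465 -0.09947685  0.16798733] -25.130644010083355
```

View pics/j9.png

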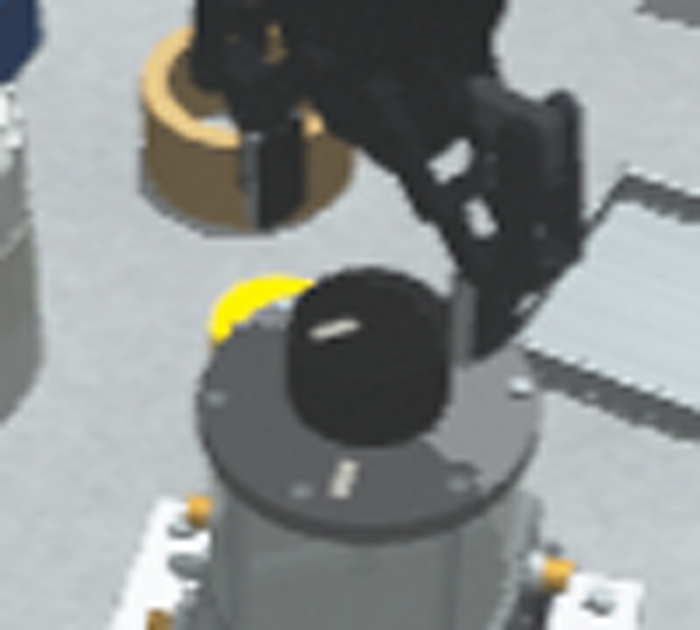

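Emit:
jog_arm(
  targets=[
    [[0,1,0.1,0,8.5],[0,1,0,0,8.5],[0,0.9,0,0,8.5],[0,0.6,0,0,8.5],[0,0,0,0,8.5],[0,0,0,0,8.5]],
  ],
)

```text
time: 11.02
ee_pos: [0.5268, -0.0992, 0.1708]
tcp_rot: [-1.544, 0.338, -0.336]
force: [-1.2, 0.4, -0.1]
width: 0.085
```

```bash
python3 - <<'E'
from h import *
o=arm.get_obs();print(o["ee_pos"],o["width"],o["force"])
plan((.5265,-.0995,.168),-25,1,8.5)
cv2.imwrite("pics/side10.png",optics.camera("side")[:,:,::-1])
s=cv2.imread("pics/side10.png")
cv2.imwrite("pics/j10.png",cv2.resize(s[110:200,280:380],None,fx=7,fy=7,interpolation=cv2.INTER_CUBIC))
E
```

```text
[ 0.52681178 -0.09920483  0.17077649] 0.08501385403330765 [-1.24684816  0.43519525 -0.09396065]
yaw0 -24.64 rows 1 max [0.02 0.28 0.04 0.4 ]
[[-0.02, 0.28, -0.04, 0.4, 8.5]]
end [ 0.52646323 -0.09948503  0.16797649] -25.040417962967904
```

View pics/j10.png

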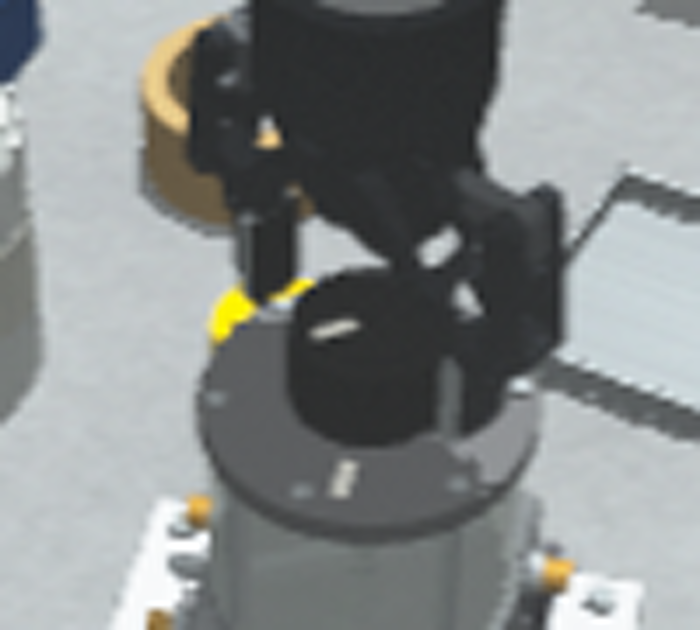

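Emit:
jog_arm(
  targets=[
    [[0,0.2,0,0,7],[0,0,0,0,6.2],[0,0,0,0,5.8],[0,0,0,0,5.4],[0,0,0,0,4],[0,0,0,0,4]],
  ],
)

```text
time: 11.57
ee_pos: [0.5274, -0.0993, 0.1699]
tcp_rot: [-1.544, 0.337, -0.338]
force: [-2.1, 0.6, 5.8]
width: 0.0542
```

```bash
python3 - <<'E'
from h import *
o=arm.get_obs();print(o["ee_pos"],o["width"],o["force"],o["torque"])
cv2.imwrite("pics/side11.png",optics.camera("side")[:,:,::-1])
s=cv2.imread("pics/side11.png")
cv2.imwrite("pics/j11.png",cv2.resize(s[110:200,280:380],None,fx=7,fy=7,interpolation=cv2.INTER_CUBIC))
E
```

```text
[ 0.52737591 -0.09934971  0.16994809] 0.05420417523350307 [-2.11861106  0.57968543  5.77783084] [0.14018712 0.41163053 0.05901015]
```

View pics/j11.png

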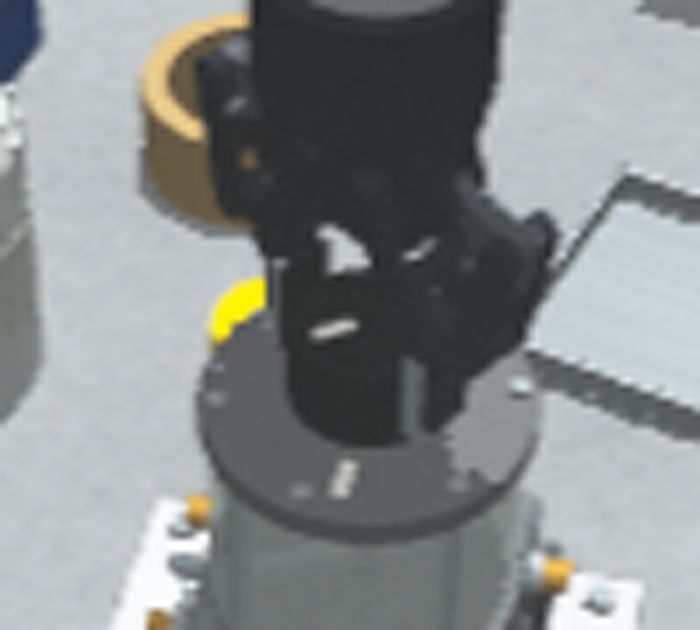

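Emit:
jog_arm(
  targets=[
    [[0,0,0,-2,4],[0,0,0,-3,4],[0,0,0,-3,4],[0,0,0,-3,4],[0,0,0,0,4]],
  ],
)

```text
time: 12.03
ee_pos: [0.5276, -0.0995, 0.1704]
tcp_rot: [-1.563, 0.184, -0.187]
force: [-2.3, 1.5, 7.8]
width: 0.0539
```

```bash
python3 - <<'E'
from h import *
o,a,M=pose();print(a,o["ee_pos"],o["width"],o["force"],o["torque"])
cv2.imwrite("pics/side12.png",optics.camera("side")[:,:,::-1])
s=cv2.imread("pics/side12.png")
cv2.imwrite("pics/j12.png",cv2.resize(s[110:200,280:380],None,fx=7,fy=7,interpolation=cv2.INTER_CUBIC))
E
```

```text
-13.539784056893923 [ 0.527567   -0.09950337  0.17041606] 0.05392397986748991 [-2.30495094  1.54456284  7.79877524] [0.12917655 0.57016774 0.16474761]
```

View pics/j12.png

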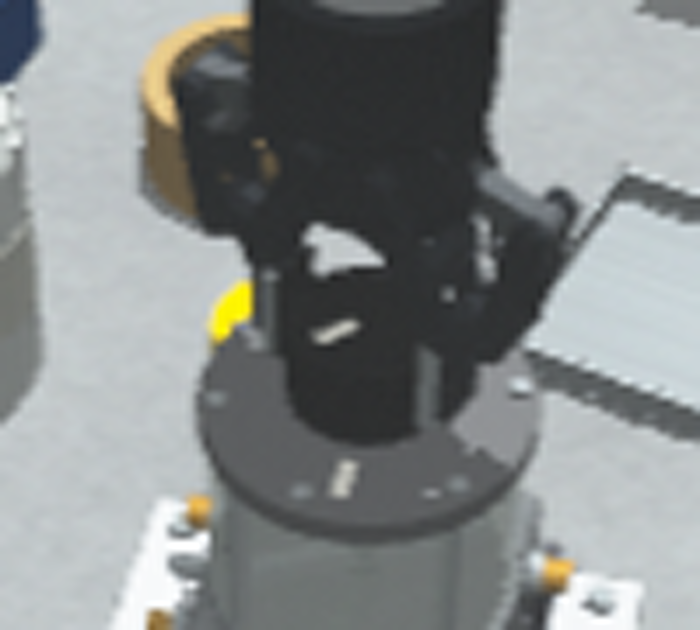

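Emit:
jog_arm(
  targets=[
    [[0,0,0,-4,4],[0,0,0,-4,4],[0,0,0,-4,4],[0,0,0,-4,4],[0,0,0,-4,4],[0,0,0,0,4]],
  ],
)

```text
time: 12.58
ee_pos: [0.5268, -0.0991, 0.171]
tcp_rot: [-1.569, -0.089, 0.089]
force: [-6.4, 1.2, 13.2]
width: 0.0543
```

Emit:
jog_arm(
  targets=[
    [[0,0,0,-4,4],[0,0,0,-4,4],[0,0,0,-4,4],[0,0,0,-4,4],[0,0,0,-4,4],[0,0,0,0,4]],
  ],
)

```text
time: 13.08
ee_pos: [0.5259, -0.0992, 0.1708]
tcp_rot: [-1.54, -0.361, 0.364]
force: [-8.1, 1.7, 14.7]
width: 0.0542
```

```bash
python3 - <<'E'
from h import *
o,a,M=pose();print(a,o["ee_pos"],o["width"],o["force"],o["torque"],o["qpos"])
cv2.imwrite("pics/side13.png",optics.camera("side")[:,:,::-1])
s=cv2.imread("pics/side13.png")
cv2.imwrite("pics/j13.png",cv2.resize(s[110:200,280:380],None,fx=7,fy=7,interpolation=cv2.INTER_CUBIC))
E
```

```text
26.49420495403588 [ 0.5258556  -0.09924562  0.17083419] 0.05424092757725809 [-8.06760594  1.73437043 14.68800703] [0.21343189 1.57099879 0.11793819] [-3.04589512e-01  3.22903445e-01 -1.56019669e-01  1.09307897e+00
 -8.76774934e-04  8.03796386e-01]
```

View pics/j13.png

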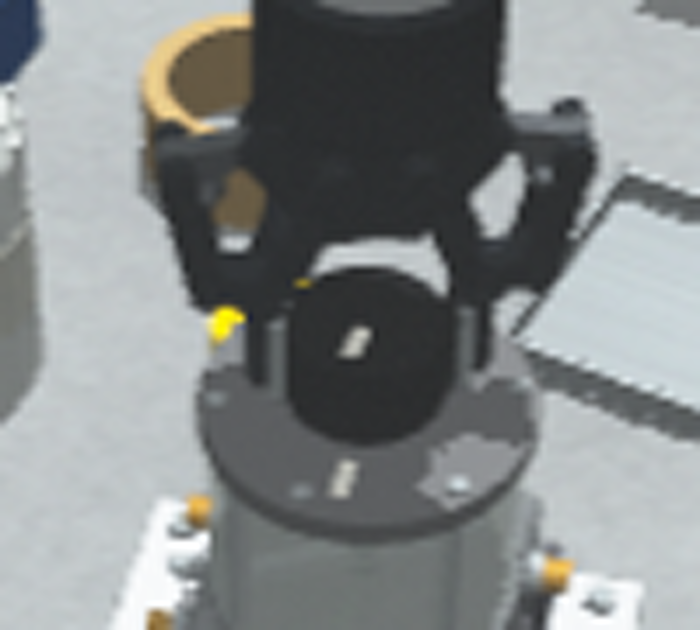

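Emit:
jog_arm(
  targets=[
    [[-0.08,0,0.04,-3,4],[0,0,0,-3,4],[0,0,0,-3,4],[0,0,0,0,4],[0,0,0,0,4]],
  ],
)

```text
time: 13.55
ee_pos: [0.5255, -0.0995, 0.171]
tcp_rot: [-1.517, -0.483, 0.484]
force: [-7.7, 2.1, 13.7]
width: 0.0542
```

```bash
python3 - <<'E'
from h import *
o,a,M=pose();print(a,o["ee_pos"],o["width"],o["force"],o["torque"])
cv2.imwrite("pics/side14.png",optics.camera("side")[:,:,::-1])
s=cv2.imread("pics/side14.png")
cv2.imwrite("pics/j14.png",cv2.resize(s[143:193,305:365],None,fx=12,fy=12,interpolation=cv2.INTER_NEAREST))
E
```

```text
35.37505549226707 [ 0.5254512  -0.09945741  0.17095796] 0.05423778391539139 [-7.72302936  2.11854769 13.67691971] [0.12831151 1.43016474 0.15497175]
```

View pics/j14.png

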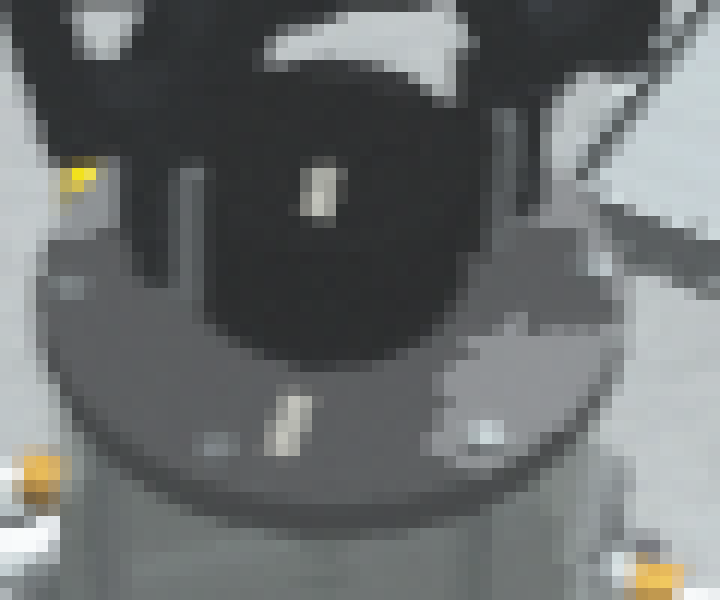

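Emit:
jog_arm(
  targets=[
    [[0,-0.2,0,-1,4],[0,-0.2,0,0,4],[0,-0.2,0,0,4],[0,0,0,0,4]],
  ],
)

```text
time: 13.93
ee_pos: [0.5254, -0.0995, 0.1748]
tcp_rot: [-1.513, -0.495, 0.498]
force: [-3.5, -1.7, 0.9]
width: 0.0541
```

```bash
python3 - <<'E'
from h import *
o,a,M=pose();print(a,o["ee_pos"],o["width"],o["force"],o["torque"])
cv2.imwrite("pics/side15.png",optics.camera("side")[:,:,::-1])
s=cv2.imread("pics/side15.png")
cv2.imwrite("pics/j15.png",cv2.resize(s[143:193,305:365],None,fx=12,fy=12,interpolation=cv2.INTER_NEAREST))
E
```

```text
36.33266823910628 [ 0.52536349 -0.09947074  0.17478817] 0.05405782353471935 [-3.53058345 -1.73263483  0.85100844] [-0.14333495  0.81915149  0.0185441 ]
```

View pics/j15.png

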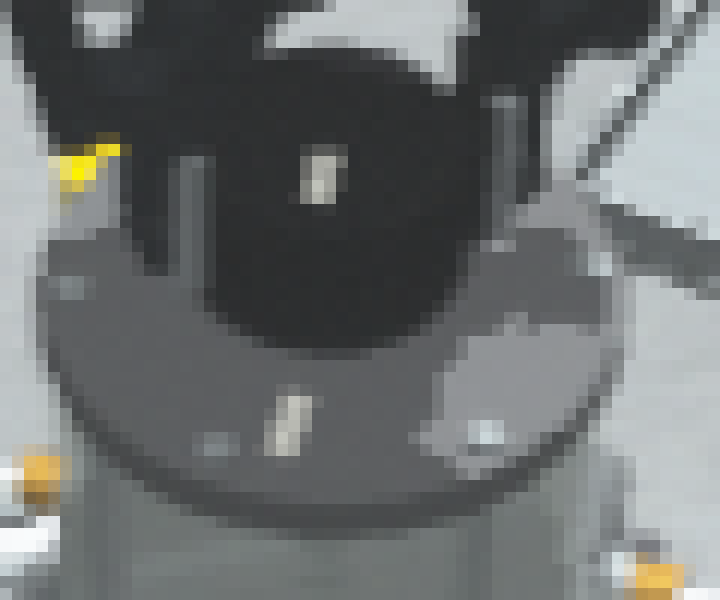

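Emit:
jog_arm(
  targets=[
    [[0,-0.2,0,0,4],[0,-0.2,0,0,4],[0,-0.3,0,0,4],[0,-0.3,0,0,4],[0,0,0,0,4]],
  ],
)

```text
time: 14.4
ee_pos: [0.5282, -0.0994, 0.1867]
tcp_rot: [-1.514, -0.5, 0.494]
force: [1.2, -0.0, 0.2]
width: 0.0539
```

```bash
python3 - <<'E'
from h import *
o,a,M=pose();print(a,o["ee_pos"],o["width"],o["force"],o["torque"])
cv2.imwrite("pics/side16.png",optics.camera("side")[:,:,::-1])
s=cv2.imread("pics/side16.png")
cv2.imwrite("pics/j16.png",cv2.resize(s[143:193,305:365],None,fx=12,fy=12,interpolation=cv2.INTER_NEAREST))
E
```

```text
36.36841461670822 [ 0.52815103 -0.09942397  0.18669089] 0.0539355222367464 [ 1.21951809 -0.01793577  0.17800835] [-0.04405658  0.03372352  0.05260509]
```

View pics/j16.png

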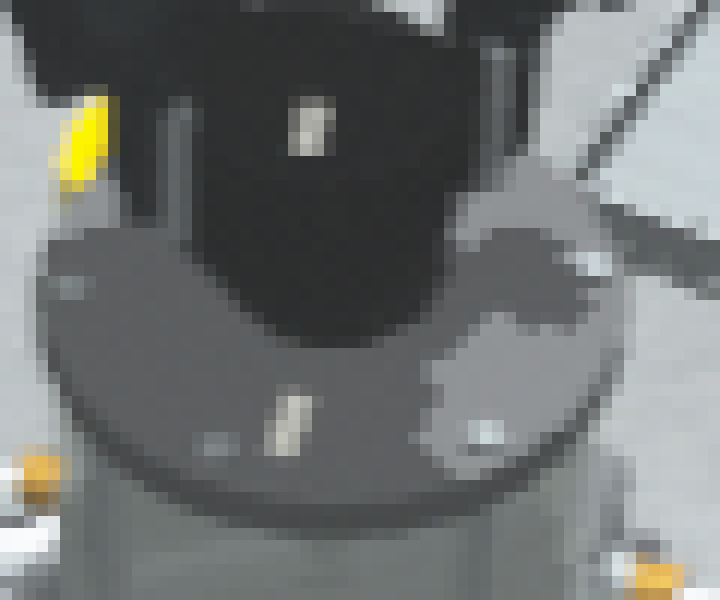

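Emit:
jog_arm(
  targets=[
    [[0,-0.3,0,0,4],[0,-0.4,0,0,4],[0,-0.4,0,0,4],[0,-0.3,0,0,4],[0,-0.2,0,0,4],[0,0,0,0,4],[0,0,0,0,4],[0,0,0,0,4],[0,0,0,0,4]],
  ],
)

```text
time: 15.2
ee_pos: [0.5262, -0.0993, 0.2011]
tcp_rot: [-1.513, -0.497, 0.497]
force: [-0.1, -0.6, -0.8]
width: 0.0543
```

```bash
python3 - <<'E'
from h import *
o,a,M=pose();print(a,o["ee_pos"],o["width"],o["force"],M.round(3))
for n in("side","top"):cv2.imwrite(f"pics/{n}17.png",optics.camera(n)[:,:,::-1])
s=cv2.imread("pics/side17.png")
cv2.imwrite("pics/j17.png",cv2.resize(s[90:210,290:440],None,fx=5,fy=5,interpolation=cv2.INTER_CUBIC))
for z in(.2135,.198+.031):print(proj("side",(.5265,-.0998,z)))
E
```

```text
36.35640917570399 [ 0.52622409 -0.09931729  0.20106247] 0.05429093012341624 [-0.14919397 -0.55701213 -0.81680118] [[ 0.805 -0.    -0.593]
 [ 0.593  0.     0.805]
 [-0.    -1.     0.   ]]
[332.33893582 151.03457477]
[332.52806609 145.86495124]
```

View pics/j17.png

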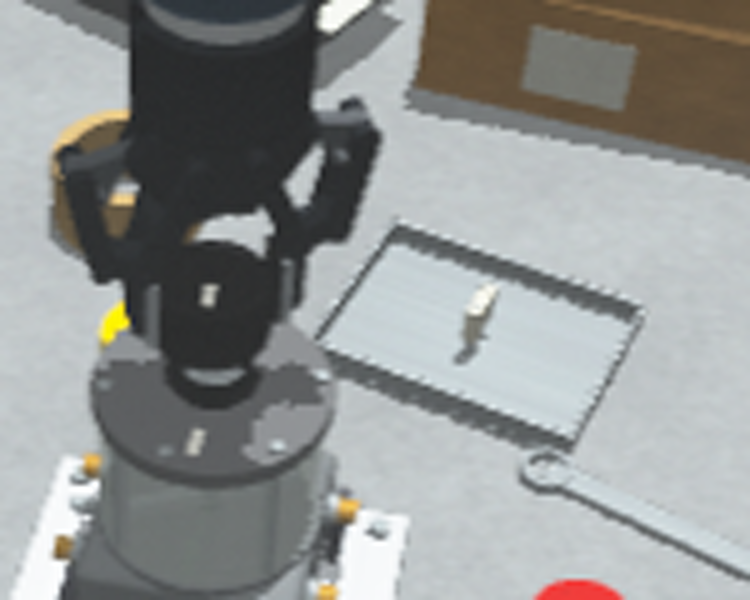

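View pics/side17.png

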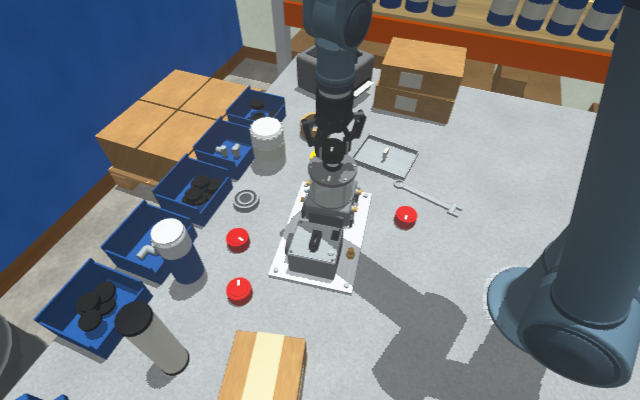

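```bash
python3 -c "
from cell import arm
o=arm.get_obs();print(o['time'],o['force'],abs(o['dq']).max());print(arm.close_job())"
```

```text
15.3 [ 0.48429143  0.47344133 -0.9570335 ] 0.001036958994643689
the job is handed in; nothing more can be done
None
```

I finished the job and handed it in at 15.3 s of the 54 s allowed; the system reports no verdict.

- **Fuse:** I pulled it straight out of the holder and released it near the middle of the tray. It stands upright on its blades rather than lying flat. By calculation its middle is about 22 mm above the bench, against the 30 mm limit.
- **Cap:** I turned it about 61 degrees counter-clockwise until the marks on cap and lid ran parallel, then lifted it. The pump did not visibly move, and the upward push faded from about 14 N to about 0.
- **End state:** By arm position the cap is held about 19 mm above the neck, level, on the neck's axis to within about 2 mm and at rest. The last side image shows the open neck below it. In that view the bystanders look to be in their starting places, but I did not measure them.

**Checks that disagreed:**
- **Finger opening:** It read 1.5–2 mm less than the true widths (7.5 mm on the 9 mm fuse, 54 mm on the 56 mm cap). The images showed both were firmly held.
- **Cap start angle:** I measured about 33 degrees, outside the stated 8 to 28. That would have put the cap at 94 to 101 degrees at the lift, while the parallel marks suggest about 91. All of these are inside the 72 to 110 release range.
- **Cap side force:** About 8 N built up while unscrewing and disappeared once the cap was free.

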